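Load two axle bushings into a tube magazine

ROBOT

A 6-joint arm with a two-finger parallel gripper is mounted at the origin on a cart in front of the work surface, level with it; the furniture and walls round the work are solid. World frame = base frame: x ahead of the robot, y to its left, z up, the work surface at z = 0. Lengths are in m, angles in rad, forces in N, time in s.
With the tool pointing down it reaches from about 0.375 to 0.975 m from the base axis. Payload 3.8 kg.
Tool frame: the origin (TCP) lies midway between the tips of the shut fingers; the grasp point (between the pads) lies 19 mm behind it; x points along the fingers, y is the direction in which the jaws open and shut, and the axes are right-handed (so a half turn about x gives the same grasp; the last joint's range is limited). The gripper opens to 88 mm and grips with 3 to 60 N. Pads are 18 mm wide; open, the fingers measure 123 mm over their backs; the gripper's body (75 mm by 187 mm) begins 45 mm behind the grasp point.
Start: joints at [-1.354, 0.264, 1.604, -0, 1.274, -0.037], TCP at [0.169, -0.653, 0.206] pointing down, gripper open.
Joint ranges: [-2.63, 2.63], [-0.94, 2.18], [0.31, 2.57], [-1.31, 4.45], [0, 2.66], [-2.55, 2.55]. Speed limits (rad/s): [2.57, 2.57, 3.14, 3.14, 3.14, 3.14].

INTERFACE

Orientations are given as a rotation vector (axis times angle).
In Python, from cell import manip, inverse_kinematics, cams, order gives the robot as it stands. Calls block until the motion is done:
- manip.move_pose(position, orientation): joint-space move of the TCP to a pose.
- manip.move_linear(position, rate=0.15, rot=None): straight line of the TCP; rot=None keeps the orientation; rate is the mean speed in m/s.
- manip.set_joints(angles): joint-space move.
- manip.set_gripper(opening, force=None): finger opening in m; force is the grip in N (None keeps the last); returns when the fingers have stopped.
- manip.dwell(seconds).
- inverse_kinematics(position, orientation): joint angles nearest the present ones, or None.
- manip.state(): the state.
- cams.capture(name): name is "side" or "top" or "wrist"; returns a dict with "image" (480x640x3 uint8, blue, green, red), "z_map" (480x640 float32, m along the optical axis (not along the pixel's ray), 0 where there is no reading), "intrinsics" (3x3 intrinsics, pixels), "position" and "orientation" of the camera in the world; the wrist camera has in their place "T_tool_cam" (4x4, takes a point from camera to tool coordinates, whose origin is the TCP and whose axes are the tool frame's). Camera axes: x right, y down, z forward; pixel columns grow to the right and rows downward; lengths in m; the calibration is good to about 2 mm. A picture is of the moment at which its call begins: read the wrist's pose just before it.
A pose or a line that the arm cannot do raises manip.IKError and nothing moves.
- order.close_job(): hands the job in, once; it reports no verdict.
The state is a dict: "clock": time; "joint_pos": joint angles; "joint_velocities": joint speeds; "tau": joint torques, N m; "tool_pos": TCP position; "tcp_rot": TCP orientation; "contact_force": force on the tool from outside, world axes, zero at the start; "moment": the same for the moment, N m; "gripper_width": finger opening in m.
Only numpy, scipy, OpenCV 4.12 (cv2) and the standard library are available. Lean on these libraries where they do the work, as an engineer would, in place of code of your own. Each camera call takes 0.05 s, during which the arm holds its last target.

TASK

Load the two tall steel bushings into the clear tube magazine from above, so that they stand upright end to end in its bore, one resting on the other. Leave the short wide spacer and the loose caster wheel where they lie.

Things in the scene. Friction and masses are not known exactly. Their poses are not given: they have to be found in the camera images.
- magazine: Fixed tube magazine: grey flange 90 x 90 x 10 mm with an upright clear tube on its centre. Bore 42 mm wide, flaring over the top 16 mm to a 64 mm mouth (72 mm over the rim); bore floor 10 mm, rim 100 mm above the work surface. Two stacked bushings stand 10 mm proud of the rim; one let go in the mouth slides down by itself. Origin: centre of the flange's underside; z up along the bore.
- magazine_mouth (a point): Centre of the magazine's mouth, on the bore's axis at the height of the rim, 100 mm above the work surface.
- bushing_a: Tall plain steel bushing, a cylinder 32 mm in diameter and 50 mm long with a shallow round recess (16 mm) in each end, standing upright on the work surface, about 90 g. Origin: centre of its underside; z along its axis, up. Same as bushing_b; either may go in first.
- bushing_b: Tall plain steel bushing, the same as bushing_a: 32 mm in diameter, 50 mm long, standing upright. Origin: centre of its underside; z along its axis, up.
- spacer: Short wide steel spacer, 48 mm in diameter and 22 mm high, lying flat near the bushings; it is too wide for the bore and stays where it is. Origin: centre of its underside.
- wheel_0: Loose black caster wheel lying flat, 68 mm in diameter, 17 mm high; it stays where it is. Origin: centre of its underside.
Mind the look-alikes: they are no part of the job. Leave any green look-alike of the bushing_b alone. What is shaped like the bushing_a but green is not meant.

How it is judged:
At the end, for the whole second after the job is handed in: Both bushings stand in the magazine's bore at rest: one on its floor and the other on top of the first, each within 6 mm of its height, 10 mm of the bore's axis and about 10 degrees of upright (((z of bushing_a in the frame of magazine between 0.004 and 0.016 m and horizontal distance between each of bushing_a, bushing_b and magazine below 0.01 m and angle between each of bushing_a, bushing_b's own z axis and vertical below 0.17 rad and linear speed of each of bushing_a, bushing_b below 0.02 m/s and z of bushing_b in the frame of magazine between 0.054 and 0.066 m) or (z of bushing_b in the frame of magazine between 0.004 and 0.016 m and horizontal distance between each of bushing_b, bushing_a and magazine below 0.01 m and angle between each of bushing_b, bushing_a's own z axis and vertical below 0.17 rad and linear speed of each of bushing_b, bushing_a below 0.02 m/s and z of bushing_a in the frame of magazine between 0.054 and 0.066 m))); the robot touches nothing.
It fails at once if the spacer is moved more than 30 mm (distance of spacer from where it was at the start of the episode above 0.03 m).
It fails at once if the loose wheel is moved more than 30 mm (distance of wheel_0 from where it was at the start of the episode above 0.03 m).
It also fails if it takes over 54 s, if anything falls off the work surface, if the arm or the gripper's body presses on something with over 40 N, if the wrist force passes 120 N, or if a joint passes its speed limit or range.

## Working session

There is one attempt and no reset: what is moved stays moved. The work goes in short steps, each a Python script; the robot and the scene stay as the last script left them, time stands still between calls to the robot, and variables do not carry over. Pictures are saved under pics/ and viewed, and the job is handed in when it is done.

```bash
mkdir -p pics; ls
python3 - <<'E'
from cell import manip, cams
import cv2,numpy as np
for n in ["top","side","wrist"]:
    c=cams.capture(n); cv2.imwrite(f"pics/{n}0.png",c["image"]); np.savez(f"{n}0.npz",**c)
    print(n,c["intrinsics"].tolist(),c.get("position"),c.get("orientation"),(c["z_map"]>0).mean())
print(manip.state())
E
```

```text
pics
top [[513.9277233946628, 0.0, 323.4332676037215], [0.0, 513.9277233946628, 220.80078328205798], [0.0, 0.0, 1.0]] [0.36432995 0.04210634 0.93091857] [-2.18308745  1.96273502 -0.25222237] 0.9959244791666667
side [[515.2490947919213, 0.0, 315.5946934926668], [0.0, 515.2490947919213, 240.14884202927496], [0.0, 0.0, 1.0]] [ 0.3942801  -0.75301608  0.51005774] [-2.0379741   0.22337107 -0.10041975] 0.9958658854166667
wrist [[410.5460708083836, 0.0, 318.5957842951263], [0.0, 410.5460708083836, 238.64483445886296], [0.0, 0.0, 1.0]] None None 0.9958951822916666
{'clock': 0.15, 'joint_pos': array([-1.35390102e+00,  2.64574598e-01,  1.60505172e+00,  5.82134338e-06,
        1.27368348e+00, -3.68891938e-02]), 'joint_velocities': array([ 1.61166867e-05, -2.43447139e-03, -5.16355877e-03, -9.45440295e-05,
       -1.92159568e-03, -4.76670510e-04]), 'tau': array([ 9.01092790e-04, -5.02846062e+01, -3.57469225e+01,  7.29255192e-02,
        2.49243976e-02, -9.37344180e-05]), 'tool_pos': array([ 0.16935011, -0.65279299,  0.2052824 ]), 'tcp_rot': array([ 2.0868337 ,  0.26805121, -2.08714676]), 'contact_force': array([ 0.4718968 , -0.01767459, -0.98682764]), 'moment': array([-0.01416447,  0.01090393, -0.00642169]), 'gripper_width': 0.08787148031242632}
```

View pics/top0.png

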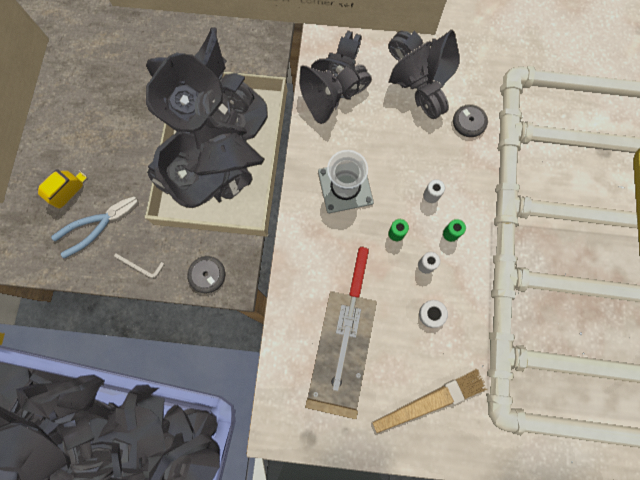

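View pics/side0.png

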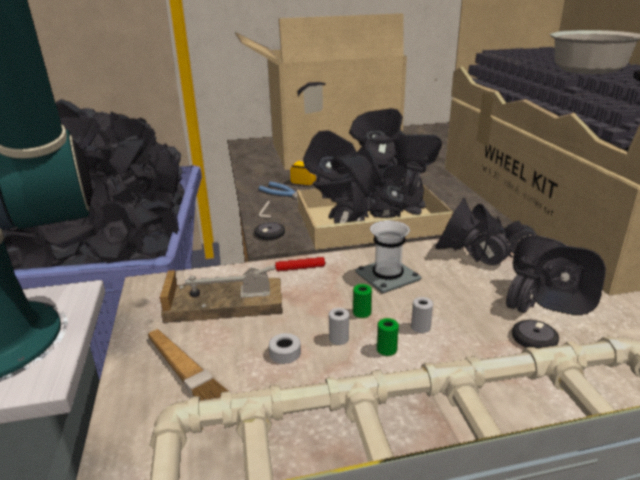

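The top view shows these candidates. The steel bushings are at (435,190) and (429,262). The green look-alikes are at (399,229) and (456,230), to be left alone. The wide spacer is at (433,314), the magazine at (348,175), and the loose wheel at (470,121). Next I'll measure them.

```bash
cat > h.py <<'E'
import numpy as np,cv2
from scipy.spatial.transform import Rotation as R
def cloud(c,T=None):
    K=c["intrinsics"];z=c["z_map"];v,u=np.mgrid[:480,:640]
    p=np.stack([(u-K[0,2])*z/K[0,0],(v-K[1,2])*z/K[1,1],z],-1)
    if T is None: Rm=R.from_rotvec(c["orientation"]).as_matrix();t=c["position"]
    else: Rm=T[:3,:3];t=T[:3,3]
    return p@Rm.T+t
def ray(c,u,v,h):
    K=c["intrinsics"];Rm=R.from_rotvec(c["orientation"]).as_matrix()
    d=Rm@np.array([(u-K[0,2])/K[0,0],(v-K[1,2])/K[1,1],1]);o=c["position"]
    return o+d*(h-o[2])/d[2]
E
python3 - <<'E'
from h import *
for n,pts in [("top",dict(A=(435,186,.05),B=(429,260,.05),g1=(399,229,.05),g2=(456,230,.05),sp=(433,314,.022),wh=(470,121,.017),mag=(348,171,.1)))]:
    c=dict(np.load(n+"0.npz"));P=cloud(c)
    for k,(u,v,h) in pts.items():
        x=ray(c,u,v,h)
        d=np.linalg.norm(P[...,:2]-x[:2],axis=-1)
        m=((d<.04)&(abs(P[...,2]-h)<.006)).astype(np.uint8)
        q=P[m>0]
        r=cv2.minEnclosingCircle(q[:,:2].astype(np.float32)) if len(q) else None
        print(k,x.round(4),len(q),r, np.median(q[:,2]) if len(q) else None)
    g=cv2.resize(c["image"][150:340,310:500],None,fx=3,fy=3,interpolation=cv2.INTER_CUBIC);cv2.imwrite("pics/crop_top.png",g)
s=np.load("side0.npz")["image"]
cv2.imwrite("pics/crop_side.png",cv2.resize(s[210:370,250:450],None,fx=3.5,fy=3.5,interpolation=cv2.INTER_CUBIC))
E
```

```text
A [ 0.6824 -0.1232  0.05  ] 245 ((0.6801435351371765, -0.12510591745376587), 0.016784796491265297) 0.04991847010686179
B [ 0.5459 -0.1198  0.05  ] 268 ((0.5462801456451416, -0.12309339642524719), 0.016320519149303436) 0.05029982487284285
g1 [ 0.5957 -0.0642  0.05  ] 255 ((0.6004575490951538, -0.0649958923459053), 0.016179075464606285) 0.049885001449442856
g2 [ 0.6045 -0.1642  0.05  ] 254 ((0.6103284358978271, -0.1651027500629425), 0.016077125445008278) 0.05015113300622848
sp [ 0.4568 -0.137   0.022 ] 588 ((0.45902347564697266, -0.1385139524936676), 0.024305740371346474) 0.022035910034332806
wh [ 0.8342 -0.19    0.017 ] 852 ((0.8389227390289307, -0.19235548377037048), 0.034535571932792664) 0.016443244014242075
mag [0.6758 0.036  0.1   ] 477 ((0.6802284717559814, 0.03798500820994377), 0.03551500663161278) 0.09908487637999652
```

View pics/crop_top.png

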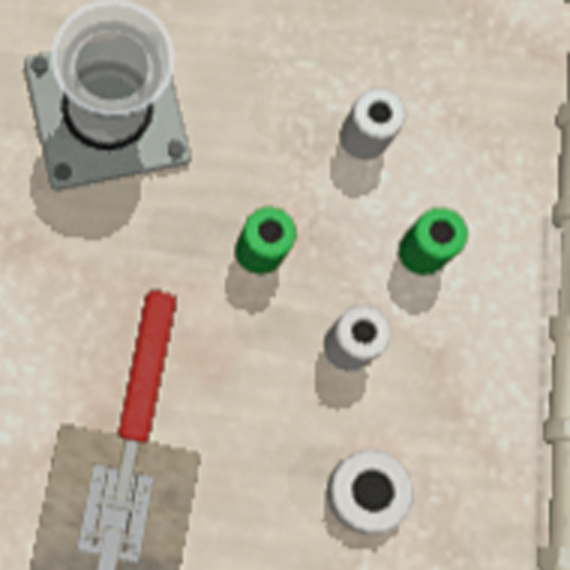

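View pics/crop_side.png

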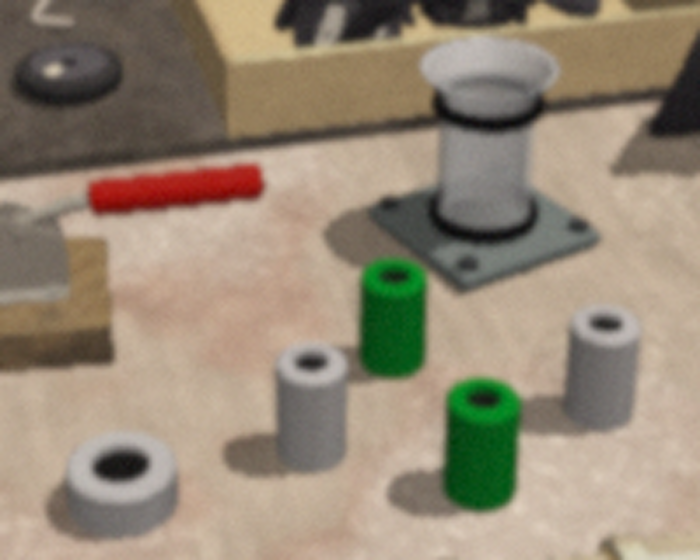

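The crops agree with the choice. The two grey bushings are A at (0.680,-0.125) and B at (0.546,-0.123), the greens stand between them, and the magazine axis is at about (0.680,0.038). Next I'll check clearance and reach for the path.

Run:
```python
from h import *
from cell import manip,inverse_kinematics as ik
from scipy.optimize import least_squares
P=np.concatenate([cloud(dict(np.load(n+"0.npz"))).reshape(-1,3) for n in("top","side")])
def mx(x0,x1,y0,y1):
    m=(P[:,0]>x0)&(P[:,0]<x1)&(P[:,1]>y0)&(P[:,1]<y1);return P[m,2].max().round(3)
for y in np.arange(-.3,.3,.05): print(round(y,2),[mx(x,x+.05,y,y+.05) for x in np.arange(.4,.95,.05)])
s=manip.state();print(R.from_rotvec(s["tcp_rot"]).as_matrix().round(2))
# rim/top circle fits in each view
for n in("top","side"):
    Q=cloud(dict(np.load(n+"0.npz")))
    for k,x,h,r in[("A",(.680,-.125),.05,.016),("B",(.546,-.123),.05,.016),("mag",(.680,.038),.1,.036)]:
        m=(np.hypot(Q[...,0]-x[0],Q[...,1]-x[1])<r+.012)&(abs(Q[...,2]-h)<.005)
        q=Q[m][:,:2].astype(np.float32)
        if len(q)>10: c,rr=cv2.minEnclosingCircle(q);print(n,k,len(q),np.round(c,4),round(rr,4))
for sg in(1,-1):
    M=np.array([[0,0,-1.*sg],[0,sg,0],[-1,0,0]]);M[:,2]=np.cross(M[:,0],M[:,1])
    rv=R.from_matrix(M).as_rotvec()
    for p in[(.68,-.125,.15),(.68,-.125,.027),(.546,-.123,.027),(.68,.038,.105),(.68,.038,.2)]:
        q=ik(p,rv);print(sg,p,None if q is None else np.round(q,2))
```

```text
-0.3 [np.float64(0.047), np.float64(0.045), np.float64(0.046), np.float64(0.046), np.float64(0.046), np.float64(0.047), np.float64(0.045), np.float64(0.047), np.float64(0.046), np.float64(0.045), np.float64(0.048)]
-0.25 [np.float64(0.045), np.float64(0.042), np.float64(0.043), np.float64(0.045), np.float64(0.043), np.float64(0.043), np.float64(0.04), np.float64(0.041), np.float64(0.038), np.float64(0.04), np.float64(0.04)]
-0.2 [np.float64(0.027), np.float64(0.026), np.float64(0.006), np.float64(0.052), np.float64(0.055), np.float64(0.006), np.float64(0.005), np.float64(0.006), np.float64(0.022), np.float64(0.021), np.float64(0.015)]
-0.15 [np.float64(0.029), np.float64(0.028), np.float64(0.054), np.float64(0.054), np.float64(0.051), np.float64(0.055), np.float64(0.006), np.float64(0.006), np.float64(0.065), np.float64(0.108), np.float64(0.113)]
-0.1 [np.float64(0.006), np.float64(0.007), np.float64(0.006), np.float64(0.054), np.float64(0.055), np.float64(0.005), np.float64(0.006), np.float64(0.005), np.float64(0.033), np.float64(0.089), np.float64(0.107)]
-0.05 [np.float64(0.068), 
[... 1664 characters left out ...]
297] 0.0178
side B 234 [ 0.5472 -0.1265] 0.0166
side mag 260 [0.6823 0.0349] 0.0371
1 (0.68, -0.125, 0.15) [-0.22  0.33  1.62  0.    1.19 -1.79]
1 (0.68, -0.125, 0.027) [-0.22  0.44  1.71  0.    0.98 -1.79]
1 (0.546, -0.123, 0.027) [-0.27  0.23  2.01  0.    0.9  -1.84]
1 (0.68, 0.038, 0.105) [ 0.02  0.35  1.69 -0.    1.11 -1.55]
1 (0.68, 0.038, 0.2) [ 0.02  0.28  1.6  -0.    1.27 -1.55]
-1 (0.68, -0.125, 0.15) [-0.22  0.33  1.62 -0.    1.19  1.35]
-1 (0.68, -0.125, 0.027) [-0.22  0.44  1.71 -0.    0.98  1.35]
-1 (0.546, -0.123, 0.027) [-0.27  0.23  2.01 -0.    0.9   1.3 ]
-1 (0.68, 0.038, 0.105) [ 0.02  0.35  1.69 -0.    1.11  1.59]
-1 (0.68, 0.038, 0.2) [ 0.02  0.28  1.6  -0.    1.27  1.59]
```

```bash
cat >> h.py <<'E'
def down(yx,yy):
    y=np.array([yx,yy,0.])/np.hypot(yx,yy);x=np.array([0,0,-1.]);return R.from_matrix(np.c_[x,y,np.cross(x,y)]).as_rotvec()
RY=down(0,-1)
def wcloud(manip,cams):
    s=manip.state();c=cams.capture("wrist");T=np.eye(4);T[:3,:3]=R.from_rotvec(s["tcp_rot"]).as_matrix();T[:3,3]=s["tool_pos"]
    return c,cloud(c,T@c["T_tool_cam"])
def circ(Q,x,h,r,tol=.005):
    m=(np.hypot(Q[...,0]-x[0],Q[...,1]-x[1])<r+.012)&(abs(Q[...,2]-h)<tol)
    q=Q[m][:,:2].astype(np.float32)
    if len(q)<10: return None
    c,rr=cv2.minEnclosingCircle(q);return np.round(c,4),round(rr,4),len(q),np.median(Q[m][:,2]).round(4)
E
python3 - <<'E'
from h import *
from cell import manip,cams,inverse_kinematics as ik
print(np.round(ik((.68,.038,.2),down(1,0)),2),np.round(ik((.68,.038,.2),down(-1,0)),2))
manip.move_pose((.615,-.11,.26),RY); manip.dwell(.3)
c,Q=wcloud(manip,cams);cv2.imwrite("pics/w1.png",c["image"])
for k,x,h,r in[("A",(.681,-.127),.05,.016),("B",(.547,-.125),.05,.016),("mag",(.681,.037),.1,.036),("sp",(.459,-.1385),.022,.024)]: print(k,circ(Q,x,h,r))
print(manip.state()["clock"],c["T_tool_cam"].round(3).tolist())
E
```

```text
Traceback (most recent call last):
TypeError: unsupported operand type(s) for *: 'NoneType' and 'float'
```

Run:
```python
from h import *
from cell import manip,cams,inverse_kinematics as ik
print(ik((.68,.038,.2),down(1,0)),ik((.68,.038,.2),down(-1,0)),ik((.615,-.11,.26),RY))
manip.move_pose((.615,-.11,.26),RY); manip.dwell(.3)
c,Q=wcloud(manip,cams);cv2.imwrite("pics/w1.png",c["image"])
for k,x,h,r in[("A",(.681,-.127),.05,.016),("B",(.547,-.125),.05,.016),("mag",(.681,.037),.1,.036),("sp",(.459,-.1385),.022,.024)]: print(k,circ(Q,x,h,r))
print(manip.state()["clock"],c["T_tool_cam"].round(3).tolist())
```

```text
[ 1.92555362e-02  2.78897935e-01  1.59686252e+00 -4.44089210e-16
  1.26583220e+00  1.92555362e-02] None [-2.16856095e-01  1.41605305e-01  1.65113510e+00 -4.44089210e-16
  1.34885225e+00  1.35394023e+00]
A (array([ 0.6806, -0.1246]), 0.016, 914, np.float64(0.049))
B (array([ 0.5463, -0.122 ]), 0.0162, 712, np.float64(0.049))
mag (array([0.6795, 0.0387]), 0.0358, 2134, np.float64(0.0986))
sp (array([ 0.4588, -0.137 ]), 0.0242, 1196, np.float64(0.021))
3.0 [[0.001, -0.311, 0.95, -0.178], [1.0, 0.0, -0.001, -0.001], [0.0, 0.95, 0.311, -0.08], [0.0, 0.0, 0.0, 1.0]]
```

View pics/w1.png

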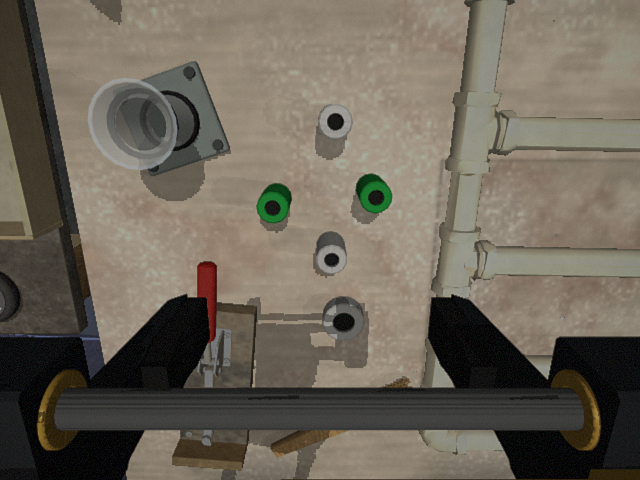

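The wrist image shows the steel bushings at (335,121) and (331,260) and the greens at (275,205) and (375,195). The positions agree with the top camera to about 1 mm, so I'll grasp A.

Run:
```python
from h import *
from cell import manip,cams
x,y=.6804,-.1248
manip.set_gripper(.06,30)
manip.move_pose((x,y,.12),RY)
manip.move_linear((x,y,.026),rate=.1)
manip.set_gripper(.02,30)
s=manip.state();print(s["gripper_width"],s["contact_force"],s["clock"])
manip.move_linear((x,y,.20),rate=.15)
s=manip.state();print(s["gripper_width"],s["clock"],s["contact_force"])
c=cams.capture("side");cv2.imwrite("pics/s1.png",c["image"])
c=cams.capture("wrist");cv2.imwrite("pics/w2.png",c["image"])
```

```text
0.01936105414333787 [-0.10322893  0.31710606  0.98390948] 6.075
0.020039595741865607 7.3833 [-0.27362917  0.40398451 -0.24412951]
```

View pics/s1.png

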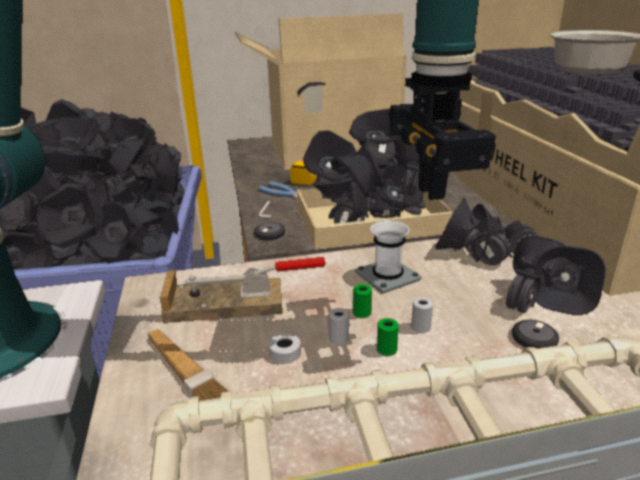

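View pics/w2.png

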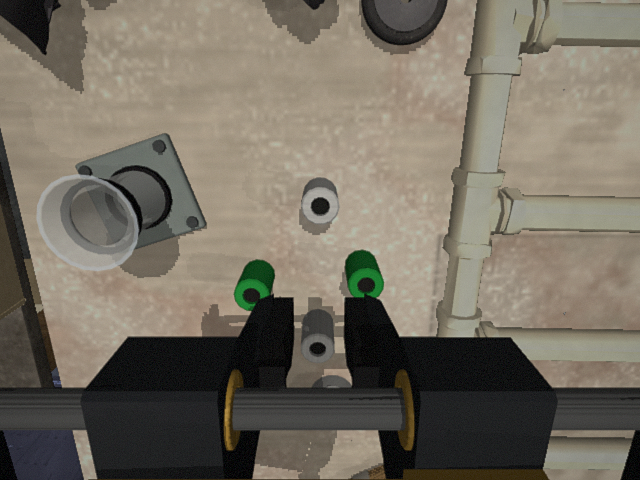

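The grasp missed: the fingers closed to 20 mm, and A still stands at (422,315) in the side view. The wrist view shows the tool is over A, so I'll check what actually happened at the bottom of the descent.

Run:
```python
from h import *
from cell import manip,cams
x,y=.6804,-.1248
s=manip.state();print(s["tool_pos"],s["tcp_rot"],RY,s["clock"])
manip.set_gripper(.06,30)
manip.move_linear((x,y,.06),rate=.15)
s=manip.state();print(s["tool_pos"],s["gripper_width"],s["clock"])
c,Q=wcloud(manip,cams);cv2.imwrite("pics/w3.png",c["image"]);print(circ(Q,(x,y),.05,.016))
c=cams.capture("side");cv2.imwrite("pics/s2.png",cv2.resize(c["image"][100:370,300:600],None,fx=2,fy=2))
```

```text
[ 0.67953168 -0.1246025   0.19823332] [-2.21813019e+00 -6.58922836e-04  2.22413409e+00] [ 2.22144147  0.         -2.22144147] 7.4833
[ 0.68146524 -0.12503477  0.06128794] 0.06012566900795913 9.3
(array([ 0.6808, -0.1249]), 0.0163, 2871, np.float64(0.049))
```

View pics/s2.png

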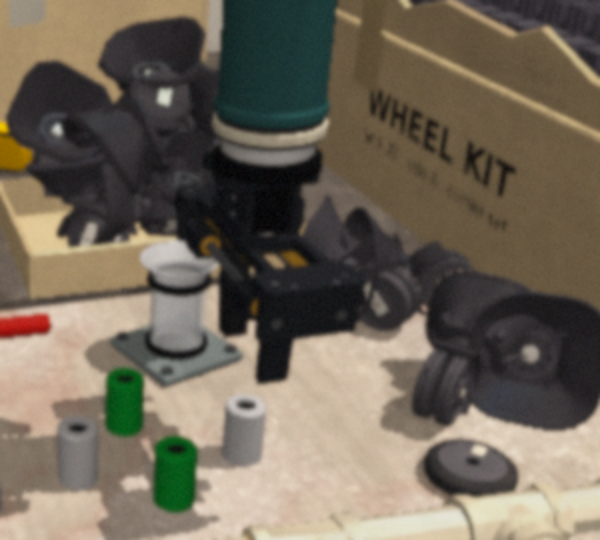

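View pics/w3.png

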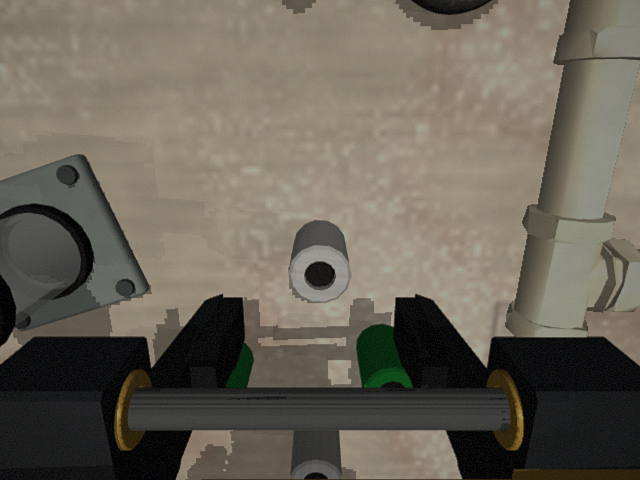

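Both images disagree with the reported TCP. The tips appear at (235,300) and (400,300) in the wrist view, and too high in the side view. It looks as if the real fingertips sit several cm behind the reported TCP, so I'll measure that directly.

Run:
```python
from h import *
from cell import manip,cams
s=manip.state();c,Q=wcloud(manip,cams);print(s["tool_pos"],s["clock"])
q=cloud(c,c["T_tool_cam"])
for u in(215,230,238,400,410,425):
    print(u,[(v,q[v,u].round(3).tolist()) for v in(300,304,310,330)])
c=cams.capture("side");W=cloud(c)
# gripper points close to A's column, dark
m=(abs(W[...,0]-.68)<.06)&(abs(W[...,1]+.125)<.07)&(W[...,2]>.055)&(W[...,2]<.2)
p=W[m];print(p.min(0),p.max(0)); lo=p[p[:,2]<p[:,2].min()+.015];print(np.percentile(lo,[5,50,95],axis=0).round(3))
vv,uu=np.where(m);k=p[:,2].argsort()[:8];print(uu[k],vv[k])
```

```text
[ 0.68167933 -0.12508553  0.06177027] 9.4
215 [(300, [-0.037, -0.04, -0.01]), (304, [-0.04, -0.039, -0.01]), (310, [-0.044, -0.038, -0.009]), (330, [-0.057, -0.035, -0.009])]
230 [(300, [-0.036, -0.035, -0.009]), (304, [-0.038, -0.034, -0.008]), (310, [-0.043, -0.033, -0.009]), (330, [-0.053, -0.031, -0.006])]
238 [(300, [-0.034, -0.032, -0.009]), (304, [-0.038, -0.031, -0.009]), (310, [-0.178, -0.001, -0.08]), (330, [-0.043, -0.031, -0.0])]
400 [(300, [-0.034, 0.031, -0.008]), (304, [-0.037, 0.03, -0.008]), (310, [-0.042, 0.029, -0.008]), (330, [-0.044, 0.029, -0.001])]
410 [(300, [-0.034, 0.035, -0.009]), (304, [-0.037, 0.034, -0.008]), (310, [-0.043, 0.033, -0.009]), (330, [-0.056, 0.03, -0.008])]
425 [(300, [-0.037, 0.04, -0.01]), (304, [-0.041, 0.039, -0.01]), (310, [-0.046, 0.037, -0.011]), (330, [-0.057, 0.035, -0.009])]
[ 0.64704856 -0.19416204  0.09307894] [ 0.71596495 -0.05511475  0.19999724]
[[ 0.672 -0.172  0.095]
 [ 0.679 -0.098  0.102]
 [ 0.691 -0.089  0.108]]
[415 416 430 417 437 411 414 422] [268 268 292 268 291 267 268 267]
```

The wrist depth puts the fingertips at tool x = -0.034, and the side camera puts them 32 mm above the reported TCP. So the actual fingers end about 33 mm short of the stated TCP, which explains the miss. I'll allow for that and grasp again.

```bash
cat >> h.py <<'E'
OFF=.033  # real tips are this far behind reported TCP
E
python3 - <<'E'
from h import *
from cell import manip,cams
x,y=.6807,-.1248
manip.move_linear((x,y,.027-OFF),rate=.06)
s=manip.state();print(s["tool_pos"],s["contact_force"])
manip.set_gripper(.02,30)
s=manip.state();print(s["gripper_width"],s["contact_force"],s["clock"])
if s["gripper_width"]>.028:
    manip.move_linear((x,y,.17),rate=.15)
    s=manip.state();print(s["gripper_width"],s["clock"],s["contact_force"])
c=cams.capture("side");cv2.imwrite("pics/s3.png",cv2.resize(c["image"][100:370,300:600],None,fx=2,fy=2))
c=cams.capture("wrist");cv2.imwrite("pics/w4.png",c["image"])
E
```

```text
[ 0.68125003 -0.12493663 -0.00534725] [ 0.63016326 -0.365931   -0.07651182]
0.031076260859593217 [0.89334497 0.8997265  1.09751162] 11.2917
0.03113021528495972 12.6167 [ 0.03097816 -0.6732694  -1.16046305]
```

View pics/s3.png

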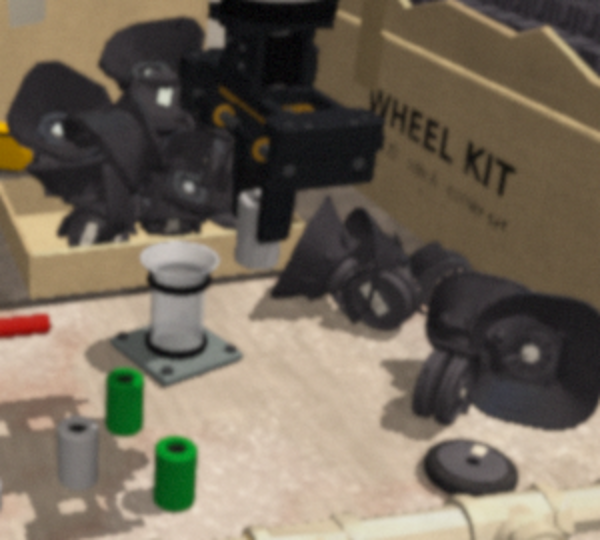

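View pics/w4.png

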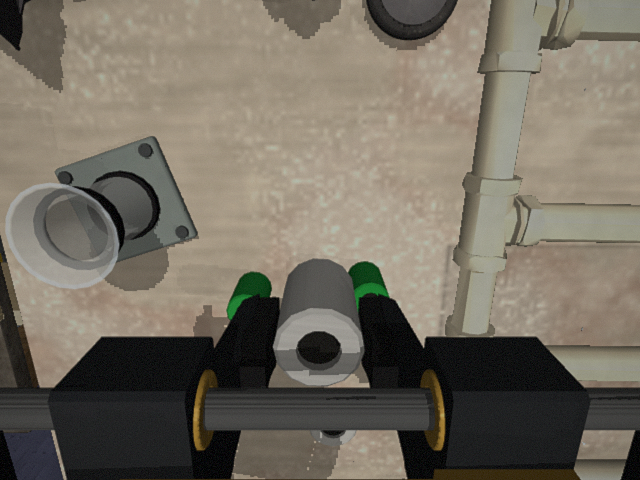

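Width is 31.1 mm, and the bushing hangs upright in the jaws at (320,345) in the wrist view. Next I'll take it over the magazine.

```bash
cat > place.py <<'E'
from h import *
from cell import manip,cams
import sys
MX,MY=.680,.0383
RX=down(1,0)
def topc(Q,x,y):
    # top face of held bushing: highest plane near the tool axis
    z0=manip.state()["tool_pos"][2]+.006+.05
    return circ(Q,(x,y),z0,.016,.004)
manip.move_pose((MX,MY,.17),RX);manip.dwell(.2)
c,Q=wcloud(manip,cams);t=topc(Q,MX,MY);print("held",t,manip.state()["tool_pos"])
cv2.imwrite(f"pics/hold_{sys.argv[1]}.png",c["image"])
d=(t[0]-np.array([MX,MY])) if t and abs(t[1]-.016)<.002 else np.zeros(2)
print("off",d)
d=np.clip(d,-.005,.005)
manip.move_linear((MX-d[0],MY-d[1],.085),rate=.12)
manip.move_linear((MX-d[0],MY-d[1],.074),rate=.04)
s=manip.state();print(s["tool_pos"],s["contact_force"],s["gripper_width"])
if np.linalg.norm(s["contact_force"])<8:
    manip.set_gripper(.05);manip.dwell(.3)
    manip.move_linear((MX-d[0],MY-d[1],.19),rate=.2)
else: print("HELD: force")
c=cams.capture("side");cv2.imwrite(f"pics/side_{sys.argv[1]}.png",cv2.resize(c["image"][180:330,300:500],None,fx=3,fy=3))
print(manip.state()["clock"])
E
python3 place.py 1
```

```text
held (array([0.68  , 0.0482]), 0.0262, 6196, np.float64(0.225)) [0.68006554 0.03770029 0.1699551 ]
off [0. 0.]
[0.67964224 0.03828234 0.07362586] [-0.16665318 -0.05600507 -1.28640309] 0.03134224291447489
17.0083
```

```bash
ls pics
```

```text
crop_side.png
crop_top.png
hold_1.png
s1.png
s2.png
s3.png
side0.png
side_1.png
top0.png
w1.png
w2.png
w3.png
w4.png
wrist0.png
```

View pics/side_1.png

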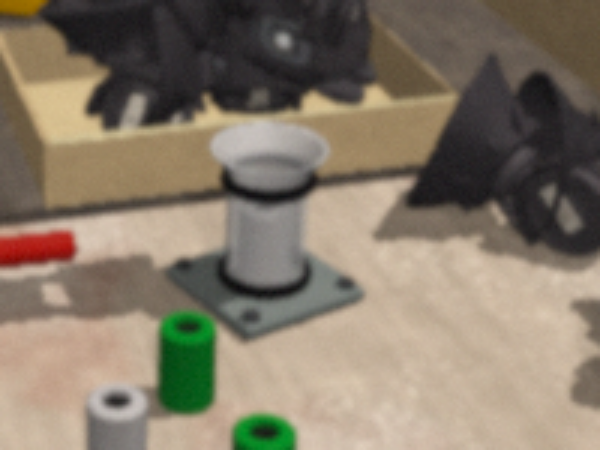

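View pics/hold_1.png

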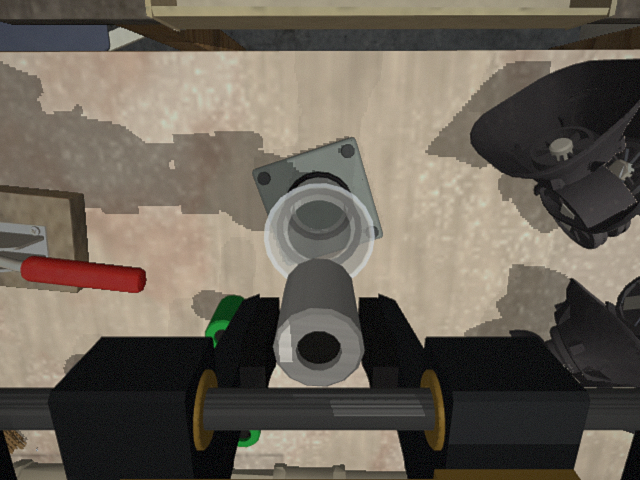

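A went in with no contact force, and it shows as a grey column in the tube at about (265,240) in the crop. I'll pick B now and check the tube from above on the way.

Run:
```python
from h import *
from cell import manip,cams
x,y=.5463,-.1226
manip.set_gripper(.06,30)
manip.move_pose((x,y,.13),RY);manip.dwell(.15)
c=cams.capture("top");cv2.imwrite("pics/top2.png",cv2.resize(c["image"][120:290,290:480],None,fx=3,fy=3))
Q=cloud(c);m=np.hypot(Q[...,0]-.68,Q[...,1]-.038)<.016;print("in tube z",np.percentile(Q[m][:,2],[5,25,50,75,95]).round(3))
c,Q=wcloud(manip,cams);t=circ(Q,(x,y),.05,.016);print(t)
if t and abs(t[1]-.016)<.002 and np.hypot(t[0][0]-x,t[0][1]-y)<.004: x,y=map(float,t[0])
manip.move_linear((x,y,.03),rate=.15)
manip.move_linear((x,y,.027-OFF),rate=.08)
s=manip.state();print(s["tool_pos"],s["contact_force"])
manip.set_gripper(.02,30)
s=manip.state();print(s["gripper_width"],s["contact_force"],s["clock"])
if s["gripper_width"]>.028: manip.move_linear((x,y,.17),rate=.15)
s=manip.state();print(s["gripper_width"],s["clock"],s["contact_force"])
c=cams.capture("wrist");cv2.imwrite("pics/w5.png",c["image"])
```

```text
in tube z [0.056 0.058 0.06  0.062 0.063]
(array([ 0.5458, -0.1226]), 0.0162, 1691, np.float64(0.0491))
[ 0.54531233 -0.12246716 -0.00665105] [-0.19113083 -0.62432261  0.18319208]
0.03166601346011928 [-0.36042183 -1.47388065  1.12336832] 20.75
0.031084394083923512 22.075 [ 0.16134292 -0.07903087 -1.34141841]
```

View pics/top2.png

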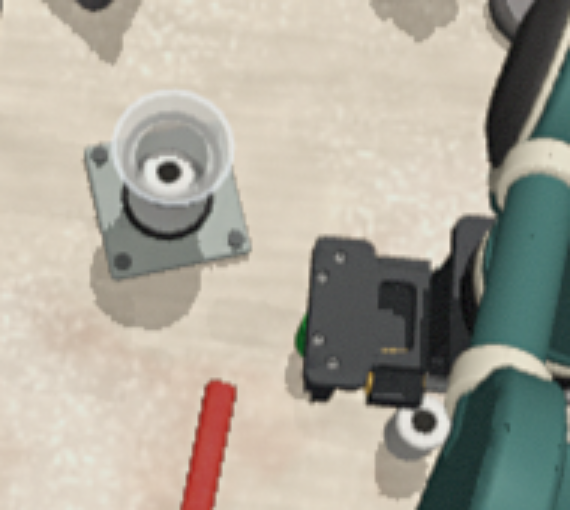

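View pics/w5.png

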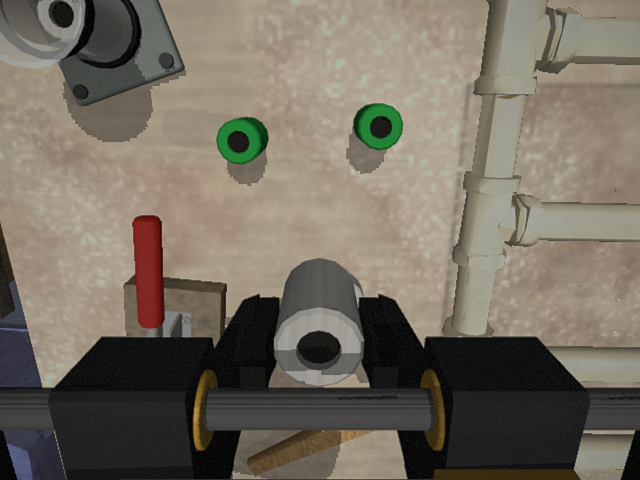

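A stands in the tube with its top at z = 0.060, at (168,172) in the crop. B is held upright at 31.1 mm. I'll place B the same way.

```bash
python3 place.py 2
python3 - <<'E'
from h import *
from cell import manip,cams
manip.move_pose((.55,-.25,.25),RY);manip.dwell(.3)
for n in("top","side"):
    c=cams.capture(n);cv2.imwrite(f"pics/{n}_end.png",c["image"]);Q=cloud(c)
    cv2.imwrite(f"pics/{n}_endc.png",cv2.resize(c["image"][100:320,290:500],None,fx=2.7,fy=2.7))
    print(n,"bushing",circ(Q,(.680,.038),.11,.016,.004),"sp",circ(Q,(.459,-.1385),.022,.024),"wheel",circ(Q,(.839,-.192),.017,.034,.006))
s=manip.state();print(s["clock"],s["contact_force"],s["tool_pos"])
E
```

```text
held (array([0.68  , 0.0476]), 0.0261, 5985, np.float64(0.225)) [0.67980625 0.03756829 0.17017808]
off [0. 0.]
[0.67966574 0.03829499 0.07364843] [ 0.23547755 -0.13081957 -1.22384456] 0.0313843363691806
26.3833
top bushing (array([0.6801, 0.0386]), 0.0162, 251, np.float64(0.11)) sp (array([ 0.4588, -0.1383]), 0.024, 578, np.float64(0.022)) wheel (array([ 0.8395, -0.1917]), 0.0344, 852, np.float64(0.0163))
side bushing (array([0.6802, 0.0339]), 0.0162, 125, np.float64(0.1091)) sp (array([ 0.4599, -0.1422]), 0.0249, 546, np.float64(0.0212)) wheel (array([ 0.8389, -0.1957]), 0.0341, 958, np.float64(0.0153))
28.0083 [0.53152509 0.61864059 0.20780565] [ 0.55026464 -0.24954819  0.24988786]
```

View pics/top_endc.png

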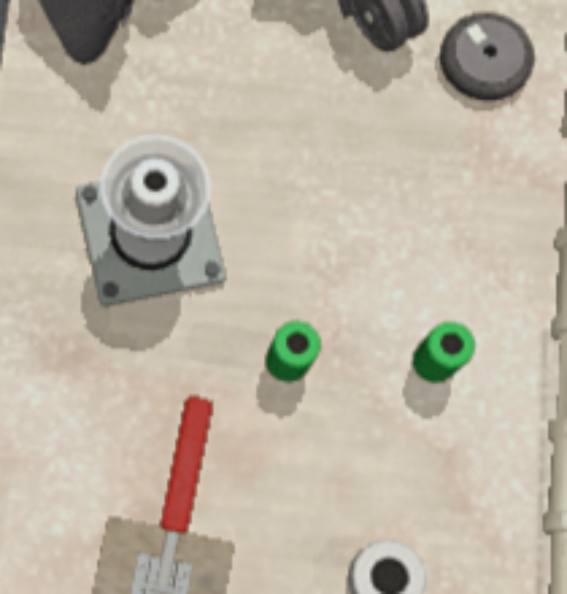

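View pics/side_endc.png

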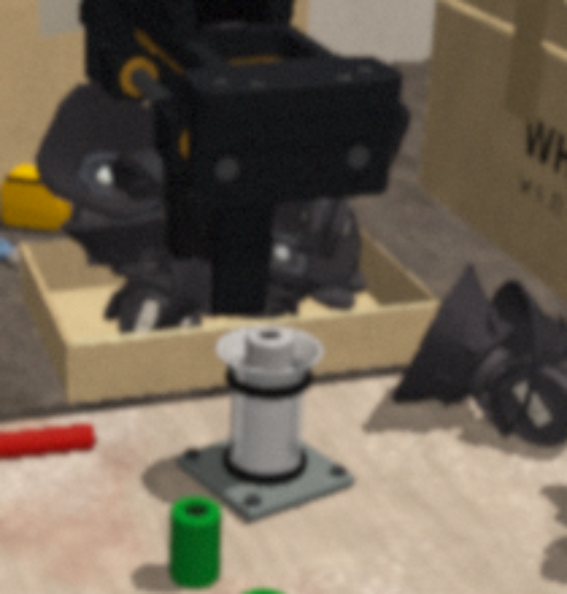

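The top crop shows the second bushing centred in the mouth at (155,182), with its top at z = 0.110 and upright. The spacer and wheel haven't moved, and the robot is clear, so I'll hand the job in.

```bash
python3 -c "
from cell import order,manip
order.close_job();print(manip.state()['clock'])"
```

```text
the job is handed in; nothing more can be done
the job is handed in; nothing more can be done
```

Both steel bushings are in the magazine, stacked upright end to end, and I handed the job in at about 28 s. No verdict was reported.

**Last checks:**
- **Heights:** the lower bushing's top measured z = 0.060. The upper one's measured 0.110 from the top camera and 0.109 from the side camera.
- **Centring:** the upper bushing is within about 1 mm of the bore axis by the top camera. The side camera puts it about 4 mm lower in y, the same shift it shows for the other objects.
- **Left alone:** the spacer and wheel are within 1 mm of where they started, going by the top camera. I never gripped or approached the green look-alikes, and they show no sign of having moved. The gripper was clear of everything.

**What failed or disagreed:**
- **First grasp missed:** the fingers closed above bushing A without disturbing it. The real fingertips sit about 33 mm behind the stated TCP, seen in both the wrist depth and the side camera. I corrected for that and both later grasps held.
- **No in-hand centring check:** my check of the held bushing's centre also picked up the fingers in both runs (radius 26 mm instead of 16 mm). I ignored it and made no correction; both insertions still went in with no noticeable contact force.

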